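Return a tipped right-hand bracket to its lane

ROBOT

A 6-joint arm with a two-finger parallel gripper is mounted at the origin on the work surface; the furniture and walls round the work are solid. World frame = base frame: x ahead of the robot, y to its left, z up, the work surface at z = 0. Lengths are in m, angles in rad, forces in N, time in s.
With the tool pointing down it reaches from about 0.275 to 0.975 m from the base axis. Payload 8.4 kg.
Tool frame: the origin (TCP) lies on the centre line of the jaws, within the pads' length; the fingertips stand 11 mm ahead of it and the grasp point (between the pads) lies 8 mm behind it (r.finger_overhang is the distance from the TCP to the fingertips, in m); z points along the fingers, y is the line along which they close (so a half turn about z gives the same grasp; the last joint's range is limited). The gripper opens to 92 mm and grips with 3 to 60 N. Pads are 20 mm wide; open, the fingers measure 128 mm over their backs; the gripper's body (75 mm by 189 mm) begins 69 mm behind the grasp point.
Start: joints at [-1.144, 0.353, 1.633, -0, 1.155, -0.002], TCP at [0.26, -0.568, 0.226] pointing down, gripper open.
Joint ranges: [-2.63, 2.63], [-0.92, 2.1], [0.06, 2.66], [-1.3, 4.44], [0, 2.69], [-3.02, 3.02]. Speed limits (rad/s): [2.22, 2.22, 2.79, 3.14, 3.14, 3.14].

INTERFACE

Orientations are given as a unit quaternion [w, x, y, z].
In Python, from bench import status, cams, r gives the robot as it stands.
- The arm moves only by the shell command python3 -m jog 'ROWS' [FORCE]. ROWS is JSON, a list of rows, each a list of 5 numbers: the opening, from -1 (shut) to 1 (fully open), then the shift along the world's x, y, z in units of 25 mm (1.0 is 25 mm), then the turn about the world's z in units of 8 degrees (1.0 is 8 degrees). A call has 1 to 10 rows; each row shifts and turns the commanded pose from where the row before left it; what a row does not reach is not made up. A row lasts 1/10 s, in which the tool goes at most 50 mm and 8.59 degrees, less where a joint would pass 70% of its speed; a pose out of reach is approached as far as the arm can. A call is refused whole if a number of a shift passes 1 or a number of a turn 1, either way. A call with a gripper value outside its range is refused whole. The fingers move at their own pace and stop on an object; FORCE is the grip in N (left out, the last holds). Time passes only in rows, so rows that do not move let the fingers close. It gives the time, the measured TCP pose, the force, the opening and the grip force at its end, in the units of the state.
- status.state(): the state, without advancing time (a new reading comes with each control period).
- cams.snapshot(name): name is "side" or "top" or "wrist"; returns (picture, depth): 400x640x3 uint8, red, green, blue; 400x640 float32, m along the optical axis (not along the pixel's ray), 0 where there is no reading.
- cams.camera_info(name): a dict with "mtx" (3x3 intrinsics, pixels), "view" (4x4, takes a point from world to camera coordinates). Camera axes: x right, y down, z forward; pixel columns grow to the right and rows downward; lengths in m; the calibration is good to about 2 mm. The wrist camera is an equidistant fisheye: a pixel r from the principal point sees the ray r / f radians off the axis. A picture is of the moment at which its call begins: read the wrist's pose just before it. camera_info takes no time and is no camera call; for the wrist camera it gives the pose at the moment of the call.
- r.hand_in(): hands the job in; it is judged then, once.
The state is a dict: "time": time; "joint_positions": joint angles; "qd": joint speeds; "joint_torque": joint torques, N m; "tool_pos": TCP position; "tcp_rot": TCP orientation; "force": force on the tool from outside, world axes, zero at the start; "torque": the same for the moment, N m; "finger_gap": finger opening in m; "gripper_force": force on a finger pad.
Only numpy, scipy, OpenCV 4.12 (cv2) and the standard library are available. Lean on these libraries where they do the work, as an engineer would, in place of code of your own. Each camera call takes 0.05 s, during which the arm holds its last target. There are 200 camera calls.

TASK

A right-hand angle bracket has strayed into the lane of left-hand brackets and lies there on its side. Lift it out, stand it upright on its foot on the open worktop and let go of it; then take it again and stand it in the free place between the two right-hand brackets in the other lane, squarely between the rails and facing the same way as they do. Never let it fall, and leave the other brackets, the tape roll and the steel tube where they are.

Things in the scene. Friction and masses are not known exactly. Their poses are not given: they have to be found in the camera images.
- stray: the stray right-hand bracket, 0.15-0.26 kg, aluminium, 96 mm high, 44 wide, 50 deep; upright frame: x depth, y width, z up, origin at the centre of its underside. At the start it lies on its gusset side in the left-hand lane, clear of the neighbours (8 to 24 mm): y up, origin 22 mm above the lane floor, z (its top) along the lane's -y, web at the lane's +x side
- stray_heel (a point): lower back edge of the stray's web, 25 mm from its origin along x. Bracket shape (mm): upright web x 15 to 25, full height and width; foot 10 thick, x -25 to 15; triangular gusset 8 thick on the right side edge as seen from the foot's side (y -22 to -14), up to z 58 and out to x -20
- right_a: standing right-hand bracket, same shape as the stray one, at the +y side of the free place; origin at the centre of its underside
- right_b: standing right-hand bracket, same shape, at the -y side of the free place
- left_a: standing left-hand bracket, the mirror image (gusset on the left, y +14 to +22), in the left-hand lane, at its +y end
- left_b: standing left-hand bracket, at the -y end of the left-hand lane
- left_lane: fixed open-topped lane of the left-hand brackets: 74 (x) by 240 mm (y, along the row), floor 6 mm above the worktop, rails 8 thick, 58 apart, tops 16 mm above the worktop. Origin under its centre, on the worktop. Brackets stand with the foot to its -x (about towards the robot). Its two brackets stand about 172 mm apart, centre to centre
- right_lane: the same fixed lane where the right-hand brackets stand. The two lanes may be either way round along the back of the worktop; the worktop before them, x 0.38 to 0.46 m, y 0.06 to 0.22 m from the robot base, is always free
- right_gap (a point): centre of the free place, on the floor of the right-hand lane (6 mm above the worktop), axes as the lane's; the standing brackets on either side leave about 72 to 88 mm between them (the bracket is 44 wide)
- tape_roll: bystander: the roll of masking tape lying flat, 94 mm across, 24 mm high; origin at the centre of its underside
- bushing: bystander: the plain steel tube standing on end, 52 mm across, 75 mm high; origin at the centre of its underside

How it is judged:
By the outcome, as a careful person would: the job done as asked, in the order asked, and still so for the second after the job is handed in, with the robot touching nothing.
It also fails if it takes over 67 s, if anything falls off the work surface, if the arm or the gripper's body presses on something with over 40 N, if the wrist force passes 120 N, or if a joint passes its speed limit or range.

## Working session

There is one attempt and no reset: what is moved stays moved. The work goes in short steps, Python scripts to look and compute and a shell command to move; the robot and the scene stay as the last step left them, time stands still between calls to the robot, and variables do not carry over. Pictures are saved under pics/ and viewed, at most 10 in all, crops included, and the job is handed in when it is done.

```bash
ls; mkdir -p pics; python3 - <<'E'
from bench import status,cams,r
import cv2,numpy as np
s=status.state();print(s)
for n in ("top","side"):
    p,d=cams.snapshot(n);cv2.imwrite(f"pics/{n}0.png",p[:,:,::-1]);np.save(f"pics/{n}0.npy",d)
    i=cams.camera_info(n);print(n,i["mtx"],i["view"])
E
```

```text
pics
{'time': 0.0, 'joint_positions': array([-1.14439176e+00,  3.53640499e-01,  1.63410199e+00,  8.61269135e-06,
        1.15522339e+00, -2.39260557e-03]), 'qd': array([-0.00182614, -0.00051345, -0.00113389, -0.0002777 , -0.00071511,
        0.00151961]), 'joint_torque': array([ 2.08646918e-03, -5.93850410e+01, -3.34208965e+01,  6.99954294e-02,
        2.35799351e-02, -7.97648795e-05]), 'tool_pos': array([ 0.25967206, -0.56798344,  0.22488223]), 'tcp_rot': array([-6.72064395e-04,  9.77104668e-01,  2.12758071e-01, -1.40626627e-04]), 'force': array([0.02059493, 0.062331  , 0.35955793]), 'torque': array([ 0.01955085, -0.01123174, -0.01128109]), 'gripper_force': 0.0, 'finger_gap': 0.09131676381954655}
top [[390.20857558   0.         316.78344884]
 [  0.         390.20857558 202.83113168]
 [  0.           0.           1.        ]] [[ 0.01146317 -0.9998657   0.01171252  0.01593448]
 [-0.98497052 -0.01330967 -0.17220896  0.53515841]
 [ 0.17234172 -0.00956243 -0.98499081  0.97655982]
 [ 0.          0.          0.          1.        ]]
side [[393.16799304   0.         314.59234975]
 [  0.         393.16799304 206.6019172 ]
 [  0.           0.           1.        ]] [[-0.98029558 -0.19578914 -0.02621445  0.51936854]
 [-0.07612545  0.49689632 -0.86446455  0.08987606]
 [ 0.18227863 -0.84543519 -0.5020098   0.97804498]
 [ 0.          0.          0.          1.        ]]
```

View pics/top0.png

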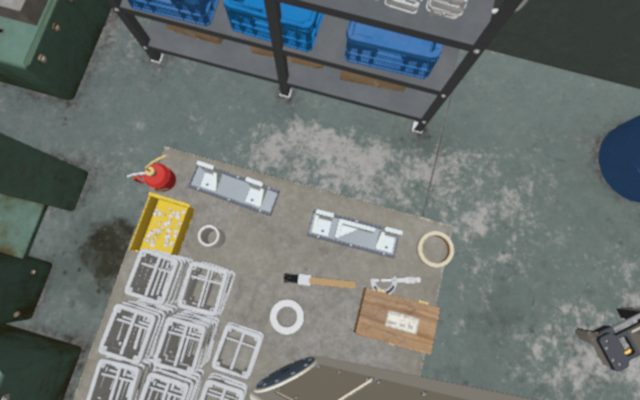

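View pics/side0.png

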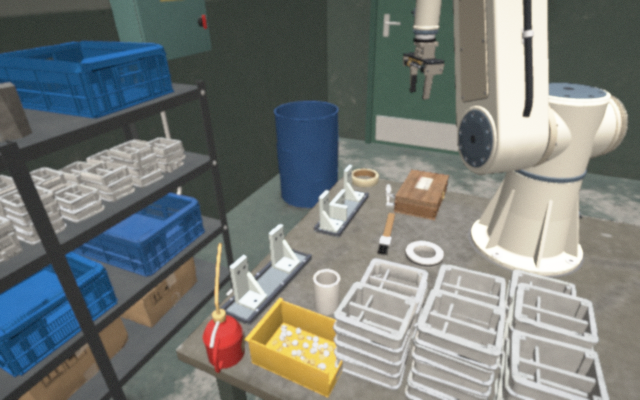

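The top view shows the right-hand lane at about (234,188) with two standing brackets. The left-hand lane is at about (352,232), with the stray lying between its two brackets. The tape is at (435,250) and the tube at (208,236).

```bash
cat > h.py <<'E'
import numpy as np,cv2
from bench import status,cams,r
def cloud(n,d):
    i=cams.camera_info(n);K=i["mtx"];V=np.array(i["view"])
    v,u=np.mgrid[0:d.shape[0],0:d.shape[1]].astype(float)
    P=np.stack([(u-K[0,2])/K[0,0]*d,(v-K[1,2])/K[1,1]*d,d],-1)
    return (P-V[:3,3])@V[:3,:3]
E
python3 - <<'E'
from h import *
p=cv2.imread("pics/top0.png");d=np.load("pics/top0.npy");P=cloud("top",d)
for name,(u0,u1,v0,v1) in dict(R=(180,290,150,225),L=(298,408,195,270)).items():
    Q=P[v0:v1,u0:u1].reshape(-1,3)
    z=Q[:,2]
    m=(z>0.085)&(z<0.11); print(name,'tall n',m.sum())
    pts=Q[m]
    _,lab,c=cv2.kmeans(pts[:,:2].astype(np.float32),2,None,(3,50,1e-5),5,cv2.KMEANS_PP_CENTERS)
    for k in (0,1):
        q=pts[lab[:,0]==k]; print(k,len(q),q.mean(0).round(4),q.min(0).round(3),q.max(0).round(3),cv2.minAreaRect((q[:,:2]*1000).astype(np.float32)))
    f=Q[(z>0.002)&(z<0.018)]; print('lane',cv2.minAreaRect((f[:,:2]*1000).astype(np.float32)))
for t,(u,v) in dict(tape=(435,250),tube=(208,236)).items():
    Q=P[v-25:v+25,u-25:u+25].reshape(-1,3);Q=Q[Q[:,2]>.015];print(t,Q.mean(0),Q.min(0),Q.max(0))
a=cv2.resize(p[155:225,180:290],None,fx=7,fy=4.2*7/4.2,interpolation=3)
b=cv2.resize(p[200:265,300:410],None,fx=7,fy=7,interpolation=3)
# stack within 800x600
c=np.vstack([cv2.resize(a,(660,300*1)),cv2.resize(b,(660,300))])
cv2.imwrite("pics/crop0.png",b)
E
```

```text
R tall n 174
0 88 [0.5774 0.1816 0.1001] [0.567 0.16  0.085] [0.588 0.204 0.106] ((578.5733642578125, 181.93533325195312), (43.75619888305664, 9.877123832702637), 69.49910736083984)
1 86 [0.6185 0.3053 0.0989] [0.61  0.285 0.086] [0.628 0.328 0.107] ((619.4605712890625, 306.4908142089844), (43.75901794433594, 9.492274284362793), 72.41697692871094)
lane ((580.7032470703125, 250.22018432617188), (200.1948699951172, 303.2490234375), 1.0494396686553955)
L tall n 178
0 88 [0.5002 0.0041 0.1001] [ 0.491 -0.017  0.087] [0.51  0.025 0.106] ((501.20489501953125, 4.160184860229492), (43.085201263427734, 10.42481803894043), 76.36953735351562)
1 90 [ 0.4592 -0.1637  0.1001] [ 0.451 -0.186  0.085] [ 0.469 -0.143  0.105] ((459.7530212402344, -164.56643676757812), (43.49164581298828, 10.358586311340332), 77.2369384765625)
lane ((465.4656982421875, -75.80868530273438), (200.44873046875, 297.10943603515625), 0.6616688370704651)
tape [ 0.41900756 -0.28200371  0.05235664] [ 0.3586306  -0.33864867  0.01522724] [0.46739846 0.0323934  1.05387488]
tube [0.45163831 0.30949244 0.06702017] [0.3586306  0.0323934  0.01540819] [0.51291254 0.37980666 1.05387488]
```

View pics/crop0.png

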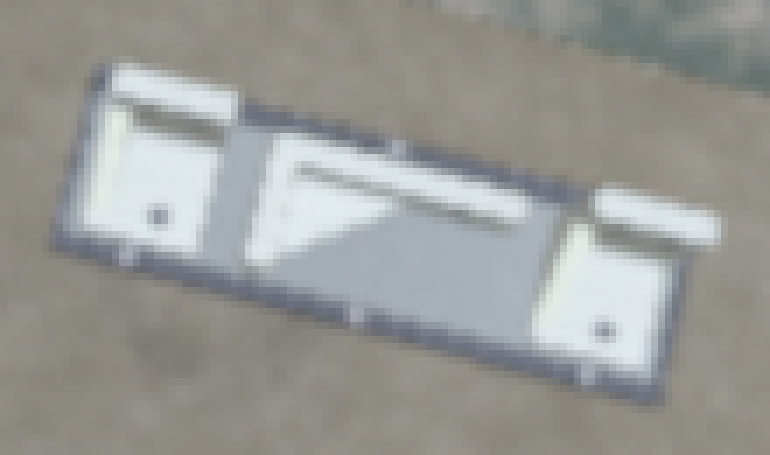

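The crop shows the stray's web along the +x rail from about (270,145) to (525,210), with the foot at the left (+y) end and the gusset underneath. The lane yaws come out at about -13.7° (left) and -18.4° (right), and the bracket spacings fit the given sizes. Next I move above the stray and measure on the way.

```bash
python3 -m jog '[[1,0.44,0.956,0,0.323],[1,0.44,0.956,0,0.323],[1,0.44,0.956,0,0.323],[1,0.44,0.956,0,0.323],[1,0.44,0.956,0,0.323],[1,0.44,0.956,0,0.323],[1,0.44,0.956,0,0.323],[1,0.44,0.956,0,0.323],[1,0.44,0.956,0,0.323],[1,0.44,0.956,0,0.323]]' && python3 -m jog '[[1,0.44,0.956,0,0.323],[1,0.44,0.956,0,0.323],[1,0.44,0.956,0,0.323],[1,0.44,0.956,0,0.323],[1,0.44,0.956,0,0.323],[1,0.44,0.956,0,0.323],[1,0.44,0.956,0,0.323],[1,0.44,0.956,0,0.323],[1,0.44,0.956,0,0.323],[1,0.44,0.956,0,0.323]]' && python3 -m jog '[[1,0,0,0,0],[1,0,0,0,0],[1,0,0,0,0]]'
cat >> h.py <<'E'
def uv(n,P,i=None):
    i=i or cams.camera_info(n);V=np.array(i["view"]);p=V[:3,:3]@np.asarray(P)+V[:3,3]
    K=i["mtx"]
    if n=="wrist":
        rho=np.hypot(p[0],p[1]);a=np.arctan2(rho,p[2])/rho
        return K[0,0]*a*p[0]+K[0,2],K[1,1]*a*p[1]+K[1,2]
    return K[0,0]*p[0]/p[2]+K[0,2],K[1,1]*p[1]/p[2]+K[1,2]
def wcloud(d,i):
    K=i["mtx"];V=np.array(i["view"]);v,u=np.mgrid[0:d.shape[0],0:d.shape[1]].astype(float)
    x=(u-K[0,2])/K[0,0];y=(v-K[1,2])/K[1,1];t=np.hypot(x,y);k=np.where(t>1e-6,np.tan(np.minimum(t,1.5))/np.maximum(t,1e-6),1)
    P=np.stack([x*k*d,y*k*d,d],-1)
    return (P-V[:3,3])@V[:3,:3]
E
python3 - <<'E'
from h import *
i=cams.camera_info("wrist");p,d=cams.snapshot("wrist");cv2.imwrite("pics/w1.png",p[:,:,::-1]);np.save("pics/w1.npy",d)
import pickle;pickle.dump(i,open("pics/w1.pkl","wb"))
P=wcloud(d,i);print(i)
th=np.deg2rad(-13.7)
ex=np.array([np.cos(th),np.sin(th)]);ey=np.array([-np.sin(th),np.cos(th)]);o=np.array([.4797,-.0798])-.02*ex
for src,Q in (("wrist",P),("top",cloud("top",np.load("pics/top0.npy")))):
    Q=Q[np.isfinite(Q).all(-1)&(Q[...,2]<.12)&(Q[...,2]>-.01)].reshape(-1,3);q=Q[:,:2]-o;a=q@ex;b=q@ey;z=Q[:,2]
    for nm,m in dict(stray=(z>.043)&(z<.056)&(abs(a)<.04)&(abs(b)<.061),web=(z>.043)&(z<.056)&(abs(a-.02)<.01)&(b<.0)&(b>-.061),tallA=(z>.09)&(b>0)&(b<.12)&(abs(a)<.05),tallB=(z>.09)&(b<0)&(b>-.12)&(abs(a)<.05)).items():
        m&=(abs(b)<.2)
        if m.sum()<5: print(src,nm,m.sum());continue
        print(src,nm,m.sum(),'a',np.percentile(a[m],[1,50,99]).round(4),'b',np.percentile(b[m],[1,50,99]).round(4),'z',np.median(z[m]).round(4),cv2.minAreaRect((Q[m][:,:2]*1000).astype(np.float32)))
E
```

```text
time: 1.1
tool_pos: [0.37, -0.3283, 0.2254]
tcp_rot: [-0.0, 0.904, 0.427, -0.0]
force: [0.5, -0.7, -0.6]
finger_gap: 0.0919
gripper_force: 0.0
time: 2.1
tool_pos: [0.48, -0.0893, 0.2254]
tcp_rot: [-0.0, 0.786, 0.618, -0.0]
force: [0.2, -0.1, 0.0]
finger_gap: 0.0921
gripper_force: 0.0
time: 2.4
tool_pos: [0.4794, -0.091, 0.2254]
tcp_rot: [-0.0, 0.787, 0.617, -0.0]
force: [-1.3, 0.0, 0.7]
finger_gap: 0.0916
gripper_force: 0.0
{'mtx': array([[309.70691629,   0.        , 314.42281516],
       [  0.        , 309.70691629, 202.24038826],
       [  0.        ,   0.        ,   1.        ]]), 'view': array([[ 9.71266737e-01, -2.37992966e-01, -5.22715751e-04,
        -4.86316924e-01],
       [-2.27249824e-01, -9.28071170e-01,  2.95027831e-01,
        -8.92643287e-03],
       [-7.06996660e-02, -2.86431931e-01, -9.55488517e-01,
         4.00189196e-01],
       [ 0.00000000e+00,  0.00000000e+00,  0.00000000e+00,
         1.00000000e+00]])}
wrist stray 1028 a [-0.0246  0.0156  0.0221] b [-0.047   0.0256  0.0482] z 0.0501 ((458.517822265625, -74.49838256835938), (96.44544982910156, 49.0357589721679
[... 567 characters left out ...]
211 a [-0.0229  0.0168  0.0244] b [-0.0474  0.0172  0.0471] z 0.0497 ((476.28790283203125, -72.67752075195312), (45.112815856933594, 103.46234893798828), 10.413904190063477)
top web 79 a [0.014  0.0184 0.0241] b [-0.048  -0.0244 -0.0009] z 0.0497 ((472.76495361328125, -103.1439437866211), (47.742061614990234, 10.011736869812012), 74.6296157836914)
top tallA 82 a [0.0158 0.0201 0.026 ] b [0.0655 0.0864 0.1078] z 0.1019 ((501.24505615234375, 4.145071029663086), (43.08871078491211, 10.395367622375488), 76.58943176269531)
top tallB 82 a [0.0157 0.0204 0.0257] b [-0.1084 -0.0859 -0.0656] z 0.1017 ((459.7530212402344, -164.56643676757812), (43.49164581298828, 10.358586311340332), 77.2369384765625)
```

View pics/w1.png

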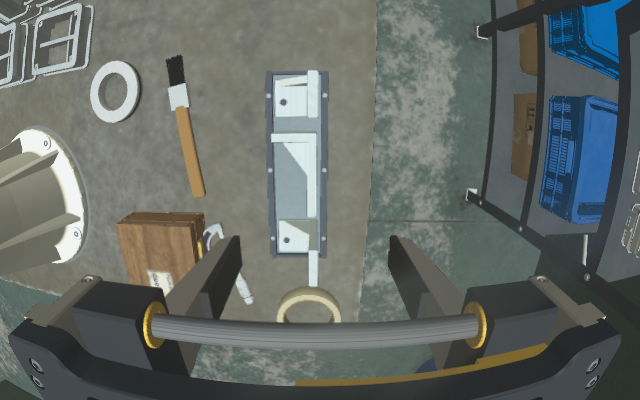

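The wrist view shows the left lane at columns 265-328. left_a is at the top (295,95), the stray spans rows 135-215 with its web at column 312, and left_b is at (295,238). The depth places the stray's top at b=-48 mm, 17 mm clear of left_b. I will grip the web near its top.

```bash
python3 -m jog '[[1,-0.39,-0.77,0,0],[0.6,0,0,-1,0],[0.3,0,0,-1,0],[0.3,0,0,-1,0],[0.3,0,0,-1,0],[0.3,0,0,-1,0],[0.3,0,0,-1,0],[0.3,0,0,-0.8,0],[0.3,0,0,-0.5,0],[0.3,0,0,-0.34,0]]' && python3 -m jog '[[0.3,0,0,0,0],[0.3,0,0,0,0]]'; python3 - <<'E'
from h import *
p,d=cams.snapshot("wrist");cv2.imwrite("pics/w2.png",cv2.resize(p[100:400,160:480,::-1],None,fx=2,fy=2))
E
```

```text
time: 3.45
tool_pos: [0.4697, -0.1102, 0.0338]
tcp_rot: [-0.0, 0.787, 0.617, -0.0]
force: [-0.2, 0.3, 0.3]
finger_gap: 0.0597
gripper_force: 0.0
time: 3.65
tool_pos: [0.4705, -0.1099, 0.0351]
tcp_rot: [0.0, 0.787, 0.617, 0.0]
force: [0.1, 0.6, 0.2]
finger_gap: 0.0597
gripper_force: 0.0
```

View pics/w2.png

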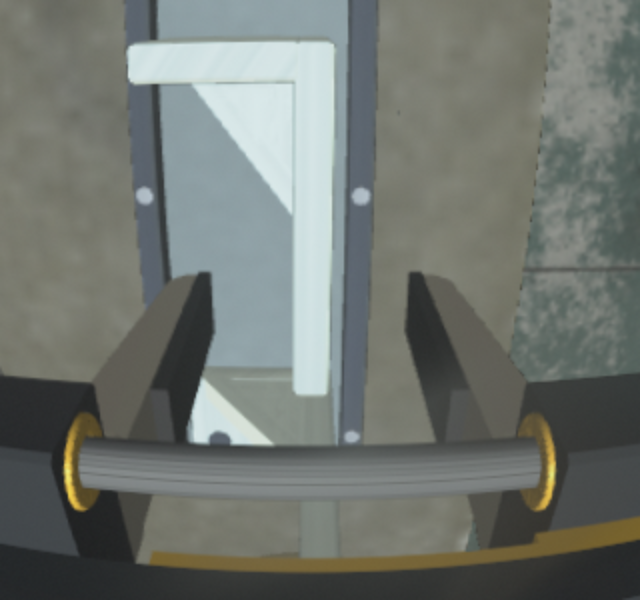

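The fingers straddle the web (column 312, midway between tips at 210 and 408), over its top end and clear of left_b. Closing.

```bash
python3 -m jog '[[-1,0,0,0,0],[-1,0,0,0,0],[-1,0,0,0,0],[-1,0,0,0,0],[-1,0,0,0,0],[-1,0,0,0,0],[-1,0,0,0,0]]' 45; python3 -m jog '[[-1,0,0,0.2,0],[-1,0,0,0.2,0],[-1,0,0,0.3,0],[-1,0,0,0.3,0],[-1,0,0,0,0]]'; python3 - <<'E'
from h import *
p,d=cams.snapshot("side");cv2.imwrite("pics/s2.png",cv2.resize(p[150:280,270:430,::-1],None,fx=4,fy=4))
E
```

```text
time: 4.4
tool_pos: [0.4702, -0.1097, 0.0346]
tcp_rot: [0.0, 0.787, 0.617, 0.0]
force: [-0.6, -1.0, -0.1]
finger_gap: 0.0095
gripper_force: 45.0
time: 4.9
tool_pos: [0.4709, -0.1099, 0.0609]
tcp_rot: [0.001, 0.787, 0.617, 0.001]
force: [0.5, -0.3, -2.0]
finger_gap: 0.0097
gripper_force: 45.0
```

View pics/s2.png

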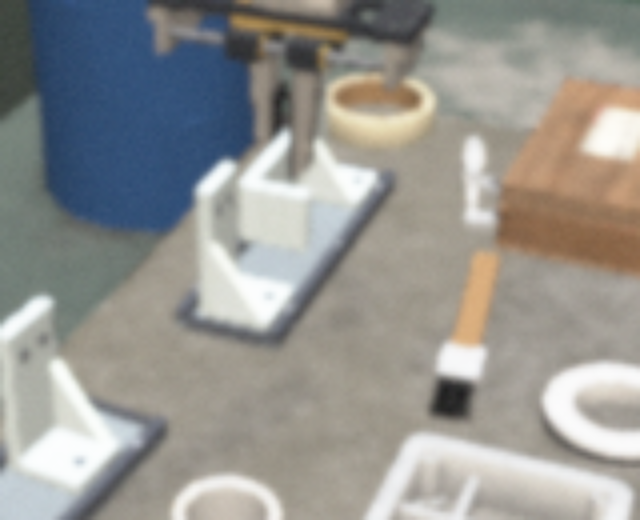

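The stray is clear of the floor, still lying flat in the grip, and the neighbours are untouched. Next I lift it over left_a and carry it to the open worktop.

```bash
python3 -m jog '[[-1,0,0,0.5,0],[-1,0,0,1,0],[-1,0,0,1,0],[-1,0,0,1,0],[-1,0,0,0.7,0],[-1,-0.1,0.3,0,0],[-1,-0.2,0.7,0,0],[-1,-0.2,0.9,0,0],[-1,-0.2,0.9,0,0],[-1,-0.2,0.9,0,0]]'; python3 -m jog '[[-1,-0.2,0.9,0,0],[-1,-0.2,0.9,0,0],[-1,-0.2,0.9,0,0],[-1,-0.2,0.9,0,0],[-1,-0.2,0.9,0,0],[-1,-0.1,0.5,-0.3,0],[-1,0,0.3,-0.8,0],[-1,0,0,-1,0],[-1,0,0,-0.6,0],[-1,0,0,0,0]]'; python3 - <<'E'
from h import *
import pickle
p,d=cams.snapshot("side");cv2.imwrite("pics/s3.png",cv2.resize(p[130:290,290:450,::-1],None,fx=3.5,fy=3.5))
P=cloud("side",d);m=(P[...,0]>.37)&(P[...,0]<.48)&(P[...,1]>.06)&(P[...,1]<.23)&(P[...,2]<.12)&(P[...,2]>.015)
Q=P[m];print(len(Q),Q.min(0),Q.max(0),np.percentile(Q[Q[:,1]>.13],[1,99],axis=0))
E
```

```text
time: 5.95
tool_pos: [0.4463, -0.016, 0.1637]
tcp_rot: [-0.001, 0.787, 0.617, -0.001]
force: [0.0, 0.5, -0.9]
finger_gap: 0.0098
gripper_force: 45.0
time: 6.95
tool_pos: [0.4178, 0.1148, 0.0946]
tcp_rot: [-0.001, 0.787, 0.617, -0.002]
force: [-0.0, 0.5, -1.0]
finger_gap: 0.0095
gripper_force: 45.0
733 [0.39203887 0.10387147 0.06661508] [0.44223861 0.20358768 0.119986  ] [[0.39306021 0.13211157 0.06739036]
 [0.4399376  0.20282345 0.11153337]]
```

View pics/s3.png

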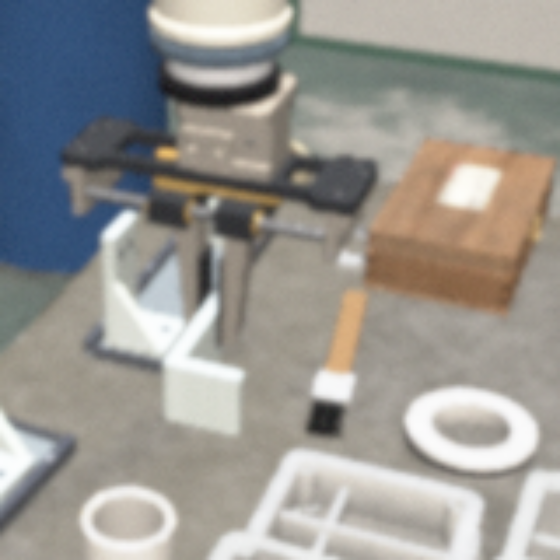

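Flat in the grip, with its underside at z = 66 mm as predicted from the TCP. I lower it to just touch, slightly back along -y to leave room for the tip-up arc.

```bash
python3 -m jog '[[-1,-0.19,-0.78,0,0],[-1,-0.19,-0.77,-0.5,0],[-1,0,0,-0.8,0],[-1,0,0,-0.6,0],[-1,0,0,-0.4,0],[-1,0,0,-0.16,0],[-1,0,0,-0.1,0],[-1,0,0,0,0]]'; python3 - <<'E'
import numpy as np
ex=np.array([.9715,-.2368]);ey=np.array([.2368,.9715])
R=np.hypot(.080,.031);f=np.deg2rad(158.8-np.linspace(0,90,16))
c=np.c_[R*np.cos(f),R*np.sin(f)];D=np.diff(c,axis=0)
for l,z in D: print((np.r_[l*ey,z]/.025).round(2))
E
```

```text
time: 7.8
tool_pos: [0.4109, 0.0767, 0.0333]
tcp_rot: [0.0, 0.787, 0.617, 0.0]
force: [-0.1, -0.1, -3.0]
finger_gap: 0.0098
gripper_force: 45.0
[0.03 0.14 0.33]
[0.04 0.18 0.31]
[0.05 0.21 0.29]
[0.06 0.23 0.27]
[0.06 0.26 0.24]
[0.07 0.28 0.21]
[0.07 0.3  0.18]
[0.08 0.32 0.14]
[0.08 0.33 0.11]
[0.08 0.34 0.07]
[0.08 0.35 0.04]
[ 0.09  0.35 -0.  ]
[ 0.08  0.35 -0.04]
[ 0.08  0.34 -0.08]
[ 0.08  0.33 -0.11]
```

```bash
python3 -m jog '[[-1,0,0,-0.1,0],[-1,0,0,-0.06,0],[-1,0,0,0,0]]'; python3 -m jog '[[-1,0,0,0,0],[-1,0,0,0,0],[-1,0.03,0.14,0.33,0],[-1,0.04,0.18,0.31,0],[-1,0.05,0.21,0.29,0],[-1,0.06,0.23,0.27,0],[-1,0,0,0,0]]' 8; python3 - <<'E'
from h import *
p,d=cams.snapshot("side");cv2.imwrite("pics/s4.png",cv2.resize(p[130:290,290:450,::-1],None,fx=3.5,fy=3.5))
P=cloud("side",d);m=(P[...,0]>.36)&(P[...,0]<.48)&(P[...,1]>.04)&(P[...,1]<.23)&(P[...,2]<.12)&(P[...,2]>.006)
Q=P[m];print(len(Q),Q.min(0),Q.max(0))
E
```

```text
time: 8.1
tool_pos: [0.4106, 0.0766, 0.0291]
tcp_rot: [0.0, 0.787, 0.617, 0.0]
force: [-0.0, 0.0, -1.7]
finger_gap: 0.0096
gripper_force: 45.0
time: 8.8
tool_pos: [0.4163, 0.0966, 0.0603]
tcp_rot: [0.001, 0.786, 0.618, 0.001]
force: [-0.6, 0.4, -1.9]
finger_gap: 0.01
gripper_force: 8.0
966 [0.39057693 0.04041567 0.00607437] [0.47989241 0.18533957 0.1199308 ]
```

View pics/s4.png

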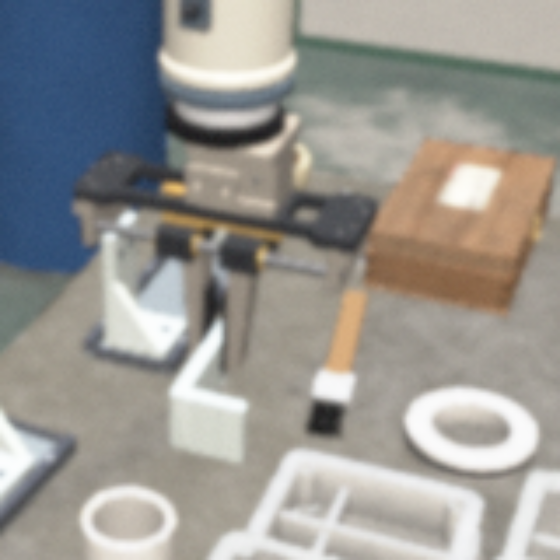

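```bash
cat >> h.py <<'E'
EX=np.array([.9715,-.2368,0]);EY=np.array([.2368,.9715,0])
def tilt(d):
    "tilt of the foot underside seen by side cam: 0=lying,90=upright (underside hidden then)"
    P=cloud("side",cv2.medianBlur(d,3));n=np.cross(P[1:-1,2:]-P[1:-1,:-2],P[2:,1:-1]-P[:-2,1:-1]);n/=np.linalg.norm(n,axis=-1,keepdims=True)+1e-12
    Q=P[1:-1,1:-1];n=np.where(n[...,1:2]<0,-n,n)
    m=(Q[...,0]>.36)&(Q[...,0]<.47)&(Q[...,1]>.07)&(Q[...,1]<.25)&(Q[...,2]<.1)&(Q[...,2]>.006)&(abs(n@EX)<.25)
    q=n[m];a=np.degrees(np.arctan2(-q[:,2],q@EY));h,e=np.histogram(a,18,(-90,90))
    return m.sum(),[(int(x),int(c)) for c,x in zip(h,e) if c>8],Q[m].min(0).round(4),Q[m].max(0).round(4)
E
python3 - <<'E'
from h import *
print(tilt(cams.snapshot("side")[1]))
E
```

```text
(np.int64(421), [(-80, 15), (-30, 11), (-20, 32), (-10, 99), (0, 148), (10, 41), (40, 12), (50, 10), (80, 12)], array([0.3947, 0.0839, 0.03  ]), array([0.4366, 0.1832, 0.1   ]))
```

At 8 N it lifted flat without pivoting (foot tilt ~0°, underside at 30 mm). I set it back down and try the minimum grip right at the worktop, where a slip is harmless.

```bash
python3 -m jog '[[-1,-0.18,-0.76,-0.4,0],[-1,0,0,-0.5,0],[-1,0,0,-0.28,0],[-1,0,0,-0.06,0],[-1,0,0,0,0]]'; python3 -m jog '[[-1,0,0,0,0],[-1,0,0,0,0],[-1,0.02,0.07,0.16,0],[-1,0.02,0.08,0.16,0],[-1,0.02,0.09,0.15,0],[-1,0.02,0.09,0.15,0],[-1,0,0,0,0]]' 3; python3 - <<'E'
from h import *
print(tilt(cams.snapshot("side")[1]))
E
```

```text
time: 9.4
tool_pos: [0.4104, 0.0766, 0.0278]
tcp_rot: [-0.0, 0.787, 0.617, -0.0]
force: [-0.1, -0.2, -2.7]
finger_gap: 0.0095
gripper_force: 8.0
time: 10.1
tool_pos: [0.4132, 0.0853, 0.0443]
tcp_rot: [0.0, 0.787, 0.617, 0.001]
force: [-0.1, -0.5, 0.0]
finger_gap: 0.01
gripper_force: 3.0
(np.int64(378), [(-90, 12), (-80, 23), (-70, 14), (-20, 22), (-10, 42), (0, 101), (10, 117)], array([0.3923, 0.0817, 0.0061]), array([0.4355, 0.1709, 0.0999]))
```

It is now pivoting: tilt is about 10° with the foot corner on the worktop. Continuing the arc.

```bash
python3 -m jog '[[-1,0.02,0.1,0.15,0],[-1,0.03,0.11,0.14,0],[-1,0.03,0.12,0.14,0],[-1,0.03,0.12,0.13,0],[-1,0.03,0.13,0.12,0],[-1,0.03,0.13,0.12,0],[-1,0.03,0.14,0.11,0],[-1,0.04,0.14,0.1,0],[-1,0,0,0,0]]' 3; python3 - <<'E'
from h import *
print(tilt(cams.snapshot("side")[1]))
p,d=cams.snapshot("side");cv2.imwrite("pics/s5.png",cv2.resize(p[130:290,290:450,::-1],None,fx=3.5,fy=3.5))
E
```

```text
time: 11.05
tool_pos: [0.4191, 0.1101, 0.0692]
tcp_rot: [0.0, 0.787, 0.617, 0.0]
force: [0.2, -0.1, -0.0]
finger_gap: 0.01
gripper_force: 3.0
(np.int64(284), [(-70, 23), (-60, 34), (-50, 26), (-40, 11), (-30, 11), (-20, 14), (-10, 27), (0, 28), (10, 17), (20, 9), (30, 59), (60, 14)], array([0.3938, 0.1111, 0.0062]), array([0.4392, 0.1851, 0.0997]))
```

View pics/s5.png

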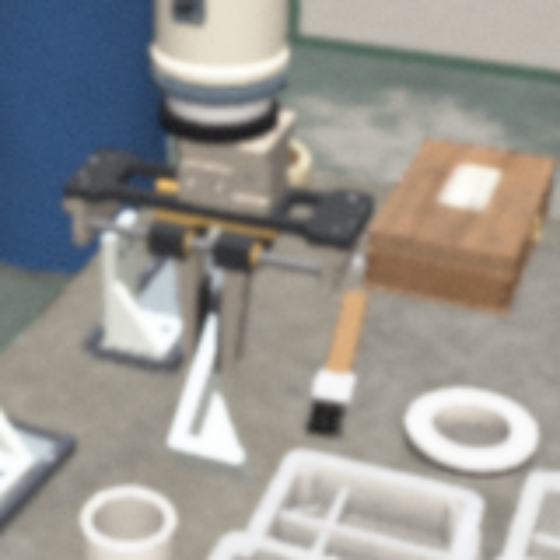

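The stray is tilted about 36°, with its foot corner on the worktop at about (205,452) and still held at the web. Continuing.

```bash
python3 -m jog '[[-1,0.04,0.15,0.09,0],[-1,0.04,0.15,0.09,0],[-1,0.04,0.16,0.07,0],[-1,0.04,0.16,0.07,0],[-1,0.04,0.17,0.06,0],[-1,0.04,0.17,0.05,0],[-1,0.04,0.17,0.04,0],[-1,0.04,0.17,0.03,0],[-1,0.04,0.17,0.03,0],[-1,0,0,0,0]]' 3; python3 -m jog '[[-1,0.04,0.17,0.01,0],[-1,0.04,0.17,0.01,0],[-1,0.04,0.17,0,0],[-1,0.04,0.17,-0.01,0],[-1,0.04,0.17,-0.02,0],[-1,0,0,0,0]]' 3; python3 - <<'E'
from h import *
print(tilt(cams.snapshot("side")[1]))
p,d=cams.snapshot("side");cv2.imwrite("pics/s6.png",cv2.resize(p[130:290,290:450,::-1],None,fx=3.5,fy=3.5))
E
```

```text
time: 12.15
tool_pos: [0.428, 0.1469, 0.0822]
tcp_rot: [0.0, 0.787, 0.618, 0.0]
force: [0.8, -0.7, -0.8]
finger_gap: 0.01
gripper_force: 3.0
time: 12.75
tool_pos: [0.4328, 0.1682, 0.0818]
tcp_rot: [-0.0, 0.787, 0.617, 0.0]
force: [-0.1, 0.6, 0.8]
finger_gap: 0.0097
gripper_force: 3.0
(np.int64(354), [(-40, 16), (-30, 53), (-20, 60), (-10, 59), (0, 33), (10, 9), (30, 10), (70, 64), (80, 14)], array([0.3938, 0.1556, 0.0107]), array([0.4512, 0.2066, 0.0997]))
```

View pics/s6.png

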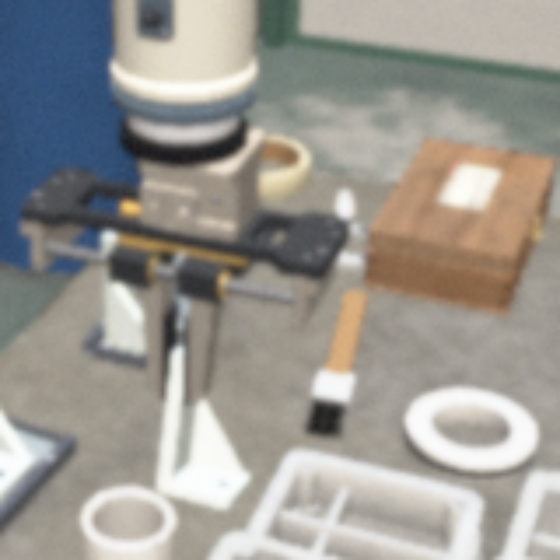

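Now about 73° up, with the foot low at (205,490). Finishing the arc.

```bash
python3 -m jog '[[-1,0.04,0.17,-0.02,0],[-1,0.04,0.17,-0.03,0],[-1,0.04,0.17,-0.04,0],[-1,0.04,0.17,-0.05,0],[-1,0,0,0,0]]' 3; cat >> h.py <<'E'
def foot(d,lo=(.36,.1),hi=(.49,.26)):
    "foot top plane (z~10mm) seen from side cam"
    P=cloud("side",d);m=(P[...,0]>lo[0])&(P[...,0]<hi[0])&(P[...,1]>lo[1])&(P[...,1]<hi[1])&(P[...,2]<.03)&(P[...,2]>.005)
    Q=P[m];c=np.linalg.lstsq(np.c_[(Q-Q.mean(0))@np.c_[EX,EY],np.ones(len(Q))],Q[:,2],rcond=None)[0]
    return len(Q),Q.mean(0).round(4),'slope deg along EX,EY',np.degrees(c[:2]).round(1),Q.min(0).round(4),Q.max(0).round(4)
E
python3 - <<'E'
from h import *
d=cams.snapshot("side")[1];print(tilt(d));print(foot(d))
E
```

```text
time: 13.35
tool_pos: [0.4368, 0.1852, 0.0782]
tcp_rot: [-0.0, 0.787, 0.618, 0.0]
force: [1.2, 0.3, 0.5]
finger_gap: 0.0101
gripper_force: 3.0
(np.int64(369), [(-90, 23), (-70, 9), (-30, 17), (-20, 47), (-10, 78), (0, 70), (10, 17), (70, 10), (80, 59)], array([0.3936, 0.1637, 0.0061]), array([0.4553, 0.2096, 0.0999]))
(393, array([0.4163, 0.1854, 0.0147]), 'slope deg along EX,EY', array([10.7, -7.2]), array([0.3888, 0.1607, 0.0051]), array([0.4457, 0.2105, 0.0299]))
```

```bash
python3 -m jog '[[-1,0.03,0.13,-0.05,0],[-1,0,0,0,0],[-1,0,0,0,0]]' 3; cat >> h.py <<'E'
def foot2():
    d=np.mean([cams.snapshot("side")[1] for _ in range(3)],0)
    P=cloud("side",d);o=np.array([.4,.19,0]);Q=P[(P[...,0]>.36)&(P[...,0]<.48)&(P[...,1]>.13)&(P[...,1]<.25)&(P[...,2]<.022)&(P[...,2]>.006)]
    for _ in range(8):
        A=np.c_[(Q-o)@np.c_[EX,EY],np.ones(len(Q))];c=np.linalg.lstsq(A,Q[:,2],rcond=None)[0];e=Q[:,2]-A@c
        k=abs(e)<max(.0012,1.5*np.median(abs(e)));Q=Q[k]
    return len(Q),Q.mean(0).round(4),np.degrees(c[:2]).round(1),np.ptp(Q@np.c_[EX,EY],axis=0).round(3)
E
python3 - <<'E'
from h import *
print(foot2())
E
```

```text
time: 13.7
tool_pos: [0.4374, 0.1879, 0.0771]
tcp_rot: [-0.0, 0.787, 0.617, 0.0]
force: [1.3, 0.1, -0.2]
finger_gap: 0.0099
gripper_force: 3.0
(131, array([0.4116, 0.1905, 0.0115]), array([ 2.2, -0.7]), array([0.049, 0.043]))
```

The foot top is level (slopes 2.2° and -0.7°, z about 11 mm against 10 expected), so the stray stands flat. Releasing.

```bash
python3 -m jog '[[-1,0,0,-0.05,0],[-1,0,0,0,0],[-0.6,0,0,0,0],[-0.2,0,0,0,0],[-0.2,0,0,0,0],[-0.2,0,0,0,0],[0,0,0,0,0],[0,0,0,0,0]]'; python3 - <<'E'
from h import *
print(foot2())
p,d=cams.snapshot("side");cv2.imwrite("pics/s7.png",cv2.resize(p[130:290,290:450,::-1],None,fx=3.5,fy=3.5))
import pickle
i=cams.camera_info("wrist");p,d=cams.snapshot("wrist");P=wcloud(d,i)
Q=P[(P[...,2]>.085)&(P[...,2]<.103)&(P[...,0]>.40)&(P[...,0]<.47)&(P[...,1]>.14)&(P[...,1]<.24)];print(len(Q))
E
```

```text
time: 14.65
tool_pos: [0.4373, 0.1878, 0.0758]
tcp_rot: [-0.0, 0.787, 0.617, -0.0]
force: [-0.5, 0.2, -0.3]
finger_gap: 0.046
gripper_force: 0.0
(138, array([0.4113, 0.1907, 0.01  ]), array([ 2.4, -2.3]), array([0.046, 0.044]))
2463
```

View pics/s7.png

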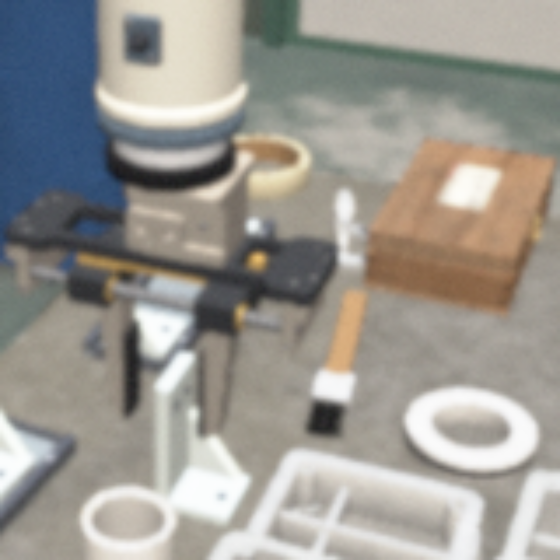

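The stray stands upright and free: web top at (180,365), foot at (205,495), jaws open clear of it. That was one picture over the 10-view limit (I miscounted), so I will view no more and work from depth numbers only. Next I raise the tool and measure the stray and the right lane.

```bash
python3 -m jog '[[0.3,0,0,0.5,0],[0.6,0,0,1,0],[1,0,0,1,0],[1,0,0,1,0],[1,0,0,1,0],[1,0,0,1,0],[1,0,0,0.5,0],[1,0,0,0,0],[1,0,0,0,0]]'; cat >> h.py <<'E'
def rect(Q):
    c,s,a=cv2.minAreaRect((Q[:,:2]*1000).astype(np.float32))
    if s[0]<s[1]: a-=90
    while a>90:a-=180
    return np.round(c,1),np.round(sorted(s),1),'long axis deg',round(a,1),'n',len(Q),'z',np.median(Q[:,2]).round(4)
def sel(P,lo,hi):
    return P[((P>lo)&(P<hi)).all(-1)]
E
python3 - <<'E'
from h import *
i=cams.camera_info("wrist");d=np.median([cams.snapshot("wrist")[1] for _ in range(3)],0);P=wcloud(d,i);np.save("pics/P1.npy",P)
T=cloud("top",cams.snapshot("top")[1])
for n,Q in (("wrist",P),("top",T)):
    print(n,'stray',rect(sel(Q,[.40,.14,.088],[.48,.24,.104])))
    for k,lo,hi in (('Rb',[.55,.15,.092],[.60,.215,.110]),('Ra',[.59,.27,.092],[.65,.34,.110]),('Rtops',[.54,.15,.092],[.65,.34,.110])): 
        q=sel(Q,lo,hi)
        if len(q)>5: print(k,rect(q))
    q=sel(Q,[.40,.26,.065],[.50,.36,.085]); print('tube',len(q) and rect(q))
    # rails
    th=np.deg2rad(-18.4);ex=np.array([np.cos(th),np.sin(th)]);ey=np.array([-np.sin(th),np.cos(th)]);o=np.array([.579,.2498])
    q=sel(Q,[.45,.08,-.005],[.72,.42,.03]);a=(q[:,:2]-o)@ex;b=(q[:,:2]-o)@ey
    m=abs(b)<.035
    for lo in np.arange(-.05,.05,.002):
        k=m&(a>=lo)&(a<lo+.002)
        if k.sum(): print(round(lo*1000+1),round(np.median(q[k,2])*1000,1),end='; ')
    print()
E
```

```text
time: 15.8
tool_pos: [0.437, 0.1877, 0.2254]
tcp_rot: [-0.0, 0.787, 0.617, -0.0]
force: [-1.1, -0.2, -0.0]
finger_gap: 0.0919
gripper_force: 0.0
wrist stray (array([434.7, 179.3]), array([ 9.8, 43.6]), 'long axis deg', 76.6, 'n', 449, 'z', np.float64(0.0965))
Rb (array([577.6, 184. ]), array([10.7, 43.9]), 'long axis deg', 70.7, 'n', 546, 'z', np.float64(0.1023))
Ra (array([619.1, 307.8]), array([11.2, 44.5]), 'long axis deg', 71.9, 'n', 542, 'z', np.float64(0.1024))
Rtops (array([598.6, 246. ]), array([ 11.3, 174.7]), 'long axis deg', 71.6, 'n', 1088, 'z', np.float64(0.1024))
tube (array([443.8, 295.9]), array([50.6, 51.4]), 'long axis deg', -14.4, 'n', 873, 'z', np.float64(0.0753))
-49 0.8; -47 0.9; -45 0.9; -43 0.9; -41 0.9; -39 2.5; -37 15.6; -35 16.9; -33 16.8; -31 16.6; -29 7.1; -27 7.0; -25 6.8; -23 6.8; -21 6.9; -19 6.9; -17 6.9; -15 6.8; -13 6.9; -11 6.9; -9 6.9; -7 6.8; -5 6.9; -3 6.9; -1 7.0; 1 6.9; 3 6.9; 5 7.0; 7 6.8; 9 6.9; 11 7.0; 13 6.9; 15 6.9; 17 7.0; 19 7.0; 21 6.8; 23 7.0; 25 6.9; 27 8.4; 29 15.8; 31 17.2; 33 16.8; 35 16.4; 37 16.2; 41 1.7; 43 1.1; 45 0.9; 47 0.9; 49 1.0; 
top stray (array([432.1, 163.8]), array([ 9.8, 15.2]), 'long axis deg', 83.8, 'n', 27, 'z', np.float64(0.0955))
Rb (array([580.2, 180.6]), array([ 8.7, 43.5]), 'long axis deg', 62.0, 'n', 39, 'z', np.float64(0.1015))
Ra (array([625.9, 322.4]), array([ 5.2, 13.7]), 'long axis deg', -74.9, 'n', 12, 'z', np.float64(0.1017))
Rtops (array([599.9, 244.3]), array([ 10.1, 175.6]), 'long axis deg', 71.0, 'n', 51, 'z', np.float64(0.1016))
tube (array([421.2, 301.5]), array([ 2.7, 20. ]), 'long axis deg', 74.9, 'n', 10, 'z', np.float64(0.0733))
33 15.2; 35 13.3; 37 14.5; 39 3.1; 41 -1.1; 43 -0.5; 45 0.1; 47 0.4; 49 0.6;
```

Measurements agree with the given sizes. The stray's web centre is (434.7,179.3) mm, the target web centre (598.3,245.9) mm, and the right-lane yaw -18.5°. The gap is 86.6 mm and the lane centre sits within 0.5 mm of the brackets' midline. Taking the stray again, centred.

```bash
python3 -m jog '[[0.6,-0.09,-0.34,0,0],[0.3,0,0,-1,0],[0.3,0,0,-1,0],[0.3,0,0,-1,0],[0.2,0,0,-1,0],[0.2,0,0,-0.9,0],[0.2,0,0,-0.6,0],[0.2,0,0,-0.4,0],[0.2,0,0,0,0],[0.2,0,0,0,0]]' && python3 -m jog '[[-0.3,0,0,0,0],[-0.6,0,0,0,0],[-1,0,0,0,0],[-1,0,0,0,0],[-1,0,0,0,0],[-1,0,0,0,0],[-1,0,0,0,0]]' 40
```

```text
time: 17.0
tool_pos: [0.4353, 0.1792, 0.0786]
tcp_rot: [0.0, 0.787, 0.617, -0.0]
force: [-0.6, 0.1, -0.1]
finger_gap: 0.0552
gripper_force: 0.0
time: 17.7
tool_pos: [0.4351, 0.1793, 0.0783]
tcp_rot: [0.0, 0.787, 0.617, -0.0]
force: [0.2, -0.2, 0.1]
finger_gap: 0.0099
gripper_force: 40.0
```

```bash
python3 -m jog '[[-1,0,0,0.4,0],[-1,0,0,0.9,0],[-1,0,0,1,0],[-1,0,0,1,0],[-1,0,0,1,0],[-1,0,0,0.5,0],[-1,0,0,0,0]]' && python3 -m jog '[[-1,0.4,0.16,0,0],[-1,0.8,0.33,0,-0.1],[-1,0.9,0.37,0,-0.1],[-1,0.9,0.37,0,-0.1],[-1,0.9,0.37,0,-0.1],[-1,0.9,0.37,0,-0.1],[-1,0.9,0.37,0,-0.085],[-1,0.83,0.32,0,0],[-1,0,0,0,0],[-1,0,0,0,0]]'; python3 - <<'E'
from h import *
i=cams.camera_info("wrist");s=status.state();d=np.median([cams.snapshot("wrist")[1] for _ in range(3)],0);P=wcloud(d,i)
q=s["tcp_rot"];print(s["tool_pos"],np.degrees(np.arctan2(2*q[2]**2-1,2*q[1]*q[2])))
for k,lo,hi in (('held',[.55,.21,.195],[.65,.29,.235]),('Ra',[.59,.27,.092],[.65,.34,.110]),('Rb',[.55,.15,.092],[.60,.22,.110])):
    Q=sel(P,lo,hi); print(k,len(Q),rect(Q) if len(Q)>5 else '')
E
```

```text
time: 18.4
tool_pos: [0.436, 0.1797, 0.2]
tcp_rot: [0.0, 0.787, 0.617, 0.002]
force: [0.8, -0.9, -2.4]
finger_gap: 0.0098
gripper_force: 40.0
time: 19.4
tool_pos: [0.5977, 0.2456, 0.1961]
tcp_rot: [-0.0, 0.811, 0.585, -0.002]
force: [-0.6, -0.1, -2.2]
finger_gap: 0.0096
gripper_force: 40.0
[0.59770341 0.24555585 0.19610212] -18.428732135631698
held 3746 (array([593.5, 249. ]), array([37.7, 41.8]), 'long axis deg', 43.0, 'n', 3746, 'z', np.float64(0.214))
Ra 624 (array([619.5, 308. ]), array([10. , 42.3]), 'long axis deg', 71.8, 'n', 624, 'z', np.float64(0.1016))
Rb 0
```

```bash
python3 -m jog '[[-1,0.02,0.01,-0.6,0],[-1,0,0,-0.9,0],[-1,0,0,-0.9,0],[-1,0,0,-0.8,0],[-1,0,0,-0.6,0],[-1,0,0,-0.3,0],[-1,0,0,-0.2,0],[-1,0,0,0,0],[-1,0,0,0,0]]'
```

```text
time: 20.45
tool_pos: [0.5993, 0.2463, 0.0915]
tcp_rot: [0.0, 0.811, 0.585, 0.001]
force: [-0.1, 0.8, -2.2]
finger_gap: 0.0096
gripper_force: 40.0
```

```bash
python3 -m jog '[[-1,-0.02,-0.01,-0.12,0],[-1,0,0,-0.08,0],[-1,0,0,0,0],[-1,0,0,0,0]]'; python3 -m jog '[[-1,0,0,-0.04,0],[-1,0,0,-0.03,0],[-1,0,0,0,0]]'; python3 -m jog '[[-1,0,0,-0.03,0],[-1,0,0,0,0],[-1,0,0,0,0]]'
```

```text
time: 20.85
tool_pos: [0.5984, 0.2458, 0.0859]
tcp_rot: [0.0, 0.811, 0.585, 0.0]
force: [0.0, -0.1, -2.4]
finger_gap: 0.0097
gripper_force: 40.0
time: 21.15
tool_pos: [0.5985, 0.2459, 0.0843]
tcp_rot: [0.0, 0.811, 0.585, 0.0]
force: [-0.5, 0.0, 1.6]
finger_gap: 0.01
gripper_force: 40.0
time: 21.45
tool_pos: [0.5986, 0.2459, 0.0843]
tcp_rot: [0.0, 0.811, 0.585, 0.0]
force: [-3.1, -1.7, 6.9]
finger_gap: 0.0098
gripper_force: 40.0
```

Contact is felt at the expected height. I reduce the grip to settle it flat, release, raise and check.

```bash
python3 -m jog '[[-1,0,0,0,0],[-1,0,0,0,0],[-0.6,0,0,0,0],[-0.3,0,0,0,0],[-0.1,0,0,0,0],[-0.1,0,0,0,0],[-0.1,0,0,0,0]]' 5 && python3 -m jog '[[0,0,0,0.3,0],[0,0,0,0.8,0],[0,0,0,1,0],[0,0,0,1,0],[0,0,0,1,0],[0,0,0,1,0],[0.2,0,0,1,0],[0.2,0,0,0,0],[0.2,0,0,0,0]]'; python3 - <<'E'
from h import *
i=cams.camera_info("wrist");s=status.state();d=np.median([cams.snapshot("wrist")[1] for _ in range(3)],0);P=wcloud(d,i)
T=cloud("side",cams.snapshot("side")[1])
for n,X in (("wrist",P),("side",T)):
  for k,lo,hi in (('stray',[.56,.215,.095],[.64,.275,.110]),('Ra',[.59,.28,.092],[.65,.34,.110]),('Rb',[.55,.15,.092],[.60,.21,.110]),('La',[.47,-.03,.092],[.53,.04,.11]),('Lb',[.43,-.2,.092],[.5,-.13,.11]),('tube',[.40,.26,.065],[.50,.35,.085])):
    Q=sel(X,lo,hi); print(n,k,rect(Q) if len(Q)>5 else len(Q))
th=np.deg2rad(-18.45);ex=np.array([np.cos(th),np.sin(th)]);ey=np.array([-np.sin(th),np.cos(th)]);o=np.array([.579,.2498])
q=sel(P,[.45,.08,-.005],[.72,.42,.03]);a=(q[:,:2]-o)@ex;b=(q[:,:2]-o)@ey
for lo in np.arange(-.042,.044,.002):
    k=(abs(b)<.02)&(a>=lo)&(a<lo+.002)
    if k.sum(): print(round(lo*1000+1),round(np.median(q[k,2])*1000,1),end='; ')
E
```

```text
time: 22.15
tool_pos: [0.5983, 0.2458, 0.0832]
tcp_rot: [-0.0, 0.811, 0.585, -0.0]
force: [0.4, 0.1, -0.4]
finger_gap: 0.0414
gripper_force: 0.0
time: 23.05
tool_pos: [0.5985, 0.2459, 0.2363]
tcp_rot: [0.0, 0.811, 0.585, 0.001]
force: [0.1, -0.8, -0.0]
finger_gap: 0.0552
gripper_force: 0.0
wrist stray (array([598.3, 245.7]), array([ 9.9, 44.2]), 'long axis deg', 71.4, 'n', 468, 'z', np.float64(0.103))
wrist Ra (array([619.3, 307.6]), array([10.4, 44.1]), 'long axis deg', 71.7, 'n', 503, 'z', np.float64(0.1032))
wrist Rb (array([578.7, 184.7]), array([ 9.8, 42.9]), 'long axis deg', 71.4, 'n', 381, 'z', np.float64(0.1029))
wrist La (array([502.2,  11.2]), array([10.2, 34.2]), 'long axis deg', 76.3, 'n', 141, 'z', np.float64(0.1021))
wrist Lb 0
wrist tube (array([445.1, 296.6]), array([51. , 52.7]), 'long axis deg', -62.9, 'n', 791, 'z', np.float64(0.075))
side stray (array([598.7, 246. ]), array([10.8, 45.7]), 'long axis deg', 72.8, 'n', 94, 'z', np.float64(0.1013))
side Ra (array([620. , 308.9]), array([11.6, 45. ]), 'long axis deg', 75.0, 'n', 133, 'z', np.float64(0.1007))
side Rb (array([579. , 185.3]), array([10.5, 44.6]), 'long axis deg', 70.4, 'n', 97, 'z', np.float64(0.1007))
side La (array([501.3,   7.3]), array([ 9.7, 44.1]), 'long axis deg', 74.0, 'n', 61, 'z', np.float64(0.1004))
side Lb (array([ 461. , -161.3]), array([10.4, 44.2]), 'long axis deg', 78.2, 'n', 42, 'z', np.float64(0.0997))
side tube (array([445.7, 296.8]), array([51.9, 53. ]), 'long axis deg', -64.9, 'n', 298, 'z', np.float64(0.0728))
-41 1.0; -39 1.6; -37 16.4; -35 17.2; -33 17.3; -31 16.8; -29 7.6; -27 7.7; -25 16.0; -23 17.1; -21 17.2; -19 17.4; -17 17.2; -15 17.2; -13 17.7; -11 17.4; -9 17.5; -7 17.2; -5 17.0; -3 17.3; -1 17.3; 1 17.3; 3 17.2; 5 17.3; 7 17.4; 9 17.3; 11 17.2; 13 17.6; 27 8.0; 29 16.8; 31 17.0; 33 17.3; 35 16.6; 37 1.3; 39 1.1; 41 1.2; 43 1.2;
```

The stray stands level on the lane floor, square to within 0.3°, in line with its neighbours and centred to within 1 mm. The other brackets and the tube have not moved. Handing in.

```bash
python3 -c "
from bench import r
print(r.hand_in())"
```

```text
the job is handed in; nothing more can be done
None
```

The stray was stood upright and released on the open worktop, then placed within 1 mm of centre between the two right-hand brackets, square to 0.3°, and handed in after about 23 s of the 67 s allowed; I viewed 11 pictures, one over the limit, and did not re-measure the tape roll at the end, though no move went near it.

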